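# Clamp the sample chamber's lid on a field pressure kit

## Task

Clamp down the lid of the sample chamber on the blue field kit: with a finger, push the steel clamp strap round by its orange peg until it lies fully home across the lid, and then push the red cam lever fully down. Only push, gently: do not take the peg or the lever between the fingers, and leave the lid, the brass coupler, the jar and the magnifier where they are. Finish clear of everything.

Things in the scene. Friction and masses are not known exactly. Their poses are not given: they have to be found in the camera images.
- kit: Blue open instrument case with aluminium rims, fixed, 320 (x) by 400 (y) mm, rim top at z = 98 mm. Origin: centre of the lower case's underside, at table height; z up, -x is the front side (latches, carrying handle); its yaw varies. Pivot post of the strap at (20, 90) mm, silver sample chamber (84 across) at (20, 15). The opened other half of the case lies at x = 170 to 480, 80 mm high.
- post (a point): Point on the upright pivot axis of the clamp strap, at the strap's mid height (141 mm above the table); fixed to the kit, with the kit's axes.
- panel (a point): Centre of the kit's level blue instrument panel, 85 mm above the table, with the kit's axes and straight above its origin. Fixed on it (kit frame, mm): flat round gauge at (-95, -120) up to z = 101, black valve knob at (-100, -35) up to z = 111, red button at (-50, -85) up to z = 97, lying blue tank at x = 72 to 152, y = -145 to 140, up to z = 130.
- strap_mid (a point): Mid thickness of the strap, on its middle line, 110 mm from the pivot axis, 141 mm above the table; strap's axes (+y towards the post). The strap is a steel bar 24 mm wide and 10 mm thick, underside 136 mm and top 146 mm above the table, 4 mm clear of the lid; its end lies 148 mm from the pivot axis.
- strap (a joint): Angle of the clamp strap about its post, rad. 0 = fully home across the chamber's lid, against its stop, pointing from the post along the kit's -y. Grows to 1.5 as it opens, clockwise seen from above, towards the kit's front: in the kit's frame it points from the post along (-sin, -cos) of this angle. Starts at 0.9 to 1.4, stays where it is left; friction is about 2 N at the peg.
- peg (a point): Mid height inside the clear part of the orange upright round peg on the strap's free end, 168 mm above the table and 140 mm from the pivot axis. The peg is 16 mm in diameter and stands from the strap's top (146 mm) to 190 mm above the table.
- lever (a joint): Angle of the red cam lever on the strap, rad. 0 = upright; 1.45 = fully down against its stop, almost level above the strap. It folds towards the pivot post, in the upright plane along the strap. Starts at 0 to 0.25 and stays where it is left; it takes about 5 N at the tip to push. It is carried round with the strap.
- lever_pin (a point): The lever's hinge, on the middle line of the strap 75 mm from the pivot axis and 162 mm above the table. It has the strap's axes: its +y points along the strap towards the pivot post, z up. When home it is straight above the centre of the lid.
- lever_tip (a point): Point inside the lever's red grip, 72 mm from the hinge, 10 mm from the free end (lever 82 mm long). The grip is 26 mm wide, 11 mm thick and covers the last 44 mm; below it is a steel shank 12 mm wide. Upright, the lever's end is 244 mm above the table; fully down, the upper side of its end is about 177 mm above the table.
- cap: The chamber's lid, already in place: a loose flat silver disc 84 mm in diameter with a spigot, its flat top 132 mm above the table, under the strap's home position. Origin: centre of the spigot's underside, 112 mm above the table. Leave it seated.
- coupler: Loose brass coupler standing upright on the panel, 24 mm in diameter at its foot and 46 mm tall; origin at the centre of its underside, z up. Leave it alone.
- jar: Loose amber glass jar with white cap standing on the truck bed on the kit's left (+y) side, 60 mm in diameter, 85 mm tall; origin at the centre of its underside, z up. Leave it alone.
- magnifier: Loose round magnifier lying flat on the truck bed on the kit's right (-y) side: white disc 90 mm in diameter, 20 mm high, with a 24 mm wide grey handle whose end lies 170 mm from the disc's centre along its own -y; origin at the centre of the disc's underside, z up. Leave it alone.

How it is judged:
On the way, in this order (a step that is already met when the one before it is completed fails the run):
1. the strap is swung fully home across the lid while the lever is still up (value of joint strap below 0.07 rad and value of joint lever below 0.7 rad), for 0.2 s.
2. the lever is pushed fully down with the strap home (value of joint strap below 0.08 rad and value of joint lever above 1.33 rad), for 0.2 s.
At the end, for the whole second after the job is handed in: The strap is home (within 0.08 rad of its stop, 11 mm at the peg), the lever is fully down (beyond 1.33 of 1.45 rad) and both are at rest; the lid is still seated (within 8 mm), the coupler, jar and magnifier stand within 20 mm of where they were, not tipped by more than 0.3 rad; the robot is clear (all of step 2 and velocity of joint lever between -0.05 and 0.05 rad/s and velocity of joint strap between -0.05 and 0.05 rad/s and distance of each of coupler, jar, magnifier from where it was at the start of the episode below 0.02 m and angle between each of coupler, jar, magnifier's own z axis and vertical below 0.3 rad and distance of cap from where it was at the start of the episode below 0.008 m and linear speed of each of coupler, jar, magnifier below 0.02 m/s); the robot touches nothing.
It fails at once if the lever is pushed down before the strap is home (value of joint strap above 0.15 rad and value of joint lever above 0.9 rad).
It fails at once if the kit is pushed harder than 45 N (contact force between the fingers and kit above 45 N).
It fails at once if the peg or the lever is taken between the fingers ((horizontal distance between the grasp point and peg below 0.01 m and height (world z) of the grasp point below 0.203 m) or distance between the grasp point and lever_tip below 0.009 m).
It fails at once if the lid is lifted or shifted by more than 8 mm (distance of cap from where it was at the start of the episode above 0.008 m).
It fails at once if a loose thing is carried, shifted by more than 20 mm or tipped (distance of any of coupler, jar, magnifier from where it was at the start of the episode above 0.02 m or angle between any of coupler, jar, magnifier's own z axis and vertical above 0.3 rad).
It also fails if it takes over 54 s, if anything falls off the work surface, if the arm or the gripper's body presses on something with over 40 N, if the wrist force passes 120 N, or if a joint passes its speed limit or range.

## Robot

A 7-joint arm with a two-finger parallel gripper is mounted at the origin on the work surface. World frame = base frame: x ahead of the robot, y to its left, z up, the work surface at z = 0. Lengths are in m, angles in rad, forces in N, time in s.
With the tool pointing down it reaches from about 0.425 to 1.025 m from the base axis. Payload 9.4 kg.
Tool frame: the origin (TCP) lies midway between the tips of the shut fingers; the grasp point (between the pads) lies 19 mm behind it (robot.pinch_z is the distance from the TCP to the grasp point, in m); z points along the fingers, y is the direction in which the jaws open and shut (so a half turn about z gives the same grasp; the last joint's range is limited). The gripper opens to 85 mm and grips with 20 to 120 N. Pads are 22 mm wide; open, the fingers measure 114 mm over their backs; the gripper's body (76 mm by 85 mm) begins 54 mm behind the grasp point. The pads swing forward as they close: fully open they stand 13 mm farther back than shut.
Start: joints at [1.148, 0.599, -0.003, 1.599, 0.002, 0.943, -0.08], TCP at [0.246, -0.682, 0.231] pointing down, gripper open.
Joint ranges: [-2.57, 2.57], [-0.35, 1.97], [-1.29, 1.29], [0.11, 2.56], [-1.05, 4.19], [0.11, 1.86], [-2.63, 2.63]. Speed limits (rad/s): [2.22, 2.22, 3.01, 3.01, 3.14, 3.14, 3.14].

## Interface

Orientations are given as a unit quaternion [w, x, y, z].
In Python, from plant import status, viewer, order, robot gives the robot as it stands.
- The arm moves only by the tool play_rows, never from a script. Its argument "increments" is text: rows parted by semicolons, each of 7 numbers parted by spaces: the opening in per cent of the stroke, from 0 (shut) to 100 (fully open), then the shift along the world's x, y, z normalised to -1 to 1, where 1 is 0.3 m, then the turn, a rotation vector about the world's x, y, z normalised to -1 to 1, where 1 is 0.15 rad. A call has 1 to 12 rows; each row shifts and turns the commanded pose from where the row before left it; what a row does not reach is not made up. A row lasts 1/10 s, in which the tool goes at most 50 mm and 8.59 degrees, less where a joint would pass 70% of its speed; a pose out of reach is approached as far as the arm can. A call with a number of a shift or a turn outside -1 to 1 is refused whole. A call with a gripper value outside its range is refused whole. The fingers move at their own pace and stop on an object; "force" is the grip in N (left out, the last holds). Time passes only in rows, so rows that do not move let the fingers close. It gives the time, the measured TCP pose, the force and the opening at its end, in the units of the state.
- status.read_state(): the state, without advancing time (a new reading comes with each control period).
- viewer.read_camera(name): name is "scene" or "side" or "wrist"; returns a dict with "image" (480x640x3 uint8, red, green, blue), "intrinsics" (3x3 intrinsics, pixels), "rvec" (rotation vector, rad) and "tvec" (3), from world to camera coordinates, as OpenCV has them. Camera axes: x right, y down, z forward; pixel columns grow to the right and rows downward; lengths in m; the calibration is good to about 2 mm. The wrist camera is an equidistant fisheye: a pixel r from the principal point sees the ray r / f radians off the axis. A picture is of the moment at which its call begins. There is no depth.
- order.job_done(): hands the job in, once; it reports no verdict.
The state is a dict: "t": time; "joints": joint angles; "joint_velocities": joint speeds; "tau": joint torques, N m; "eef_pos": TCP position; "tool_rot": TCP orientation; "force": force on the tool from outside, world axes, zero at the start; "ft_torque": the same for the moment, N m; "finger_gap": finger opening in m.
Only numpy, scipy, OpenCV 4.12 (cv2) and the standard library are available. Lean on these libraries where they do the work, as an engineer would, in place of code of your own. Each camera call takes 0.05 s, during which the arm holds its last target. There are 200 camera calls.

## Working session

There is one attempt and no reset: what is moved stays moved. The work goes in short steps, Python scripts to look and compute and a tool call to move; the robot and the scene stay as the last step left them, time stands still between calls to the robot, and variables do not carry over. Pictures are saved under pics/ and viewed, about 8 in all and at most 12, crops included, and the job is handed in when it is done.

Besides the shell and the picture viewer there is one more tool, called after ">>>" by a JSON object that holds its "fn" and its "kwargs". play_rows: Moves the arm, as the interface text tells. Scaled input: -1 to 1 covers 0.3 m each way for a shift and 0.15 rad each way for a turn. Its arguments: {"type":"object","properties":{"increments":{"type":"string"},"force":{"type":"number"}},"required":["increments"]}

```bash
mkdir -p pics
cat > h.py <<'E'
import numpy as np, cv2
from plant import status, viewer, order, robot
def grab(n,f):
    c=viewer.read_camera(n); cv2.imwrite('pics/'+f,c['image'][:,:,::-1]); np.savez('pics/'+f+'.npz',**{k:np.array(v) for k,v in c.items()}); return c
def load(f): return np.load('pics/'+f+'.npz')
def ray(c,u,v,fish=False):
    K=np.array(c['intrinsics']);R=cv2.Rodrigues(np.array(c['rvec'],float))[0];t=np.array(c['tvec'],float).ravel()
    x=np.array([(u-K[0,2])/K[0,0],(v-K[1,2])/K[1,1],1.])
    if fish:
        r=np.hypot(x[0],x[1]); x=np.array([x[0]/r*np.sin(r),x[1]/r*np.sin(r),np.cos(r)]) if r>0 else x
    return -R.T@t, R.T@x
def atz(c,u,v,z,fish=False):
    o,d=ray(c,u,v,fish); return o+d*(z-o[2])/d[2]
def proj(c,P):
    return cv2.projectPoints(np.array(P,float).reshape(-1,1,3),np.array(c['rvec'],float),np.array(c['tvec'],float),np.array(c['intrinsics'],float),None)[0].reshape(-1,2)
E
python3 - <<'E'
from h import *
a=grab('scene','s1.png');b=grab('side','d1.png');grab('wrist','w1.png')
for c in(a,b):print(ray(c,320,240))
print(status.read_state())
E
```

```text
(array([ 0.99227627, -0.35473903,  0.80680765]), array([-0.50228505,  0.44430814, -0.74187703]))
(array([0.09824833, 0.93155109, 0.7408336 ]), array([ 0.39974935, -0.77178031, -0.49460782]))
{'t': 0.15, 'joints': array([ 1.14829639,  0.59993319, -0.00255817,  1.59989607,  0.00178552,
        0.94291698, -0.07982257]), 'joint_velocities': array([-0.00168945, -0.00230905, -0.00104681, -0.00061794, -0.00017562,
       -0.00109831, -0.00017433]), 'tau': array([ 5.03033458e-03, -7.76995039e+01,  1.56784136e+00, -2.58237791e+01,
        1.26016964e-02,  6.75521282e-03, -4.88424661e-06]), 'eef_pos': array([ 0.24563301, -0.68176905,  0.2306389 ]), 'tool_rot': array([-5.57433013e-04,  9.85086446e-01,  1.72059182e-01, -1.43683704e-04]), 'force': array([-0.4101648 ,  0.37554612,  0.31844801]), 'ft_torque': array([-0.02173247,  0.03755006, -0.01693459]), 'finger_gap': 0.0853252571828751}
```

View pics/s1.png

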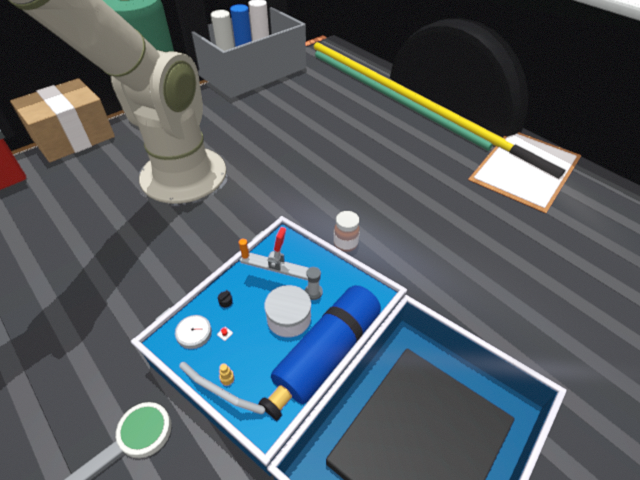

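View pics/d1.png

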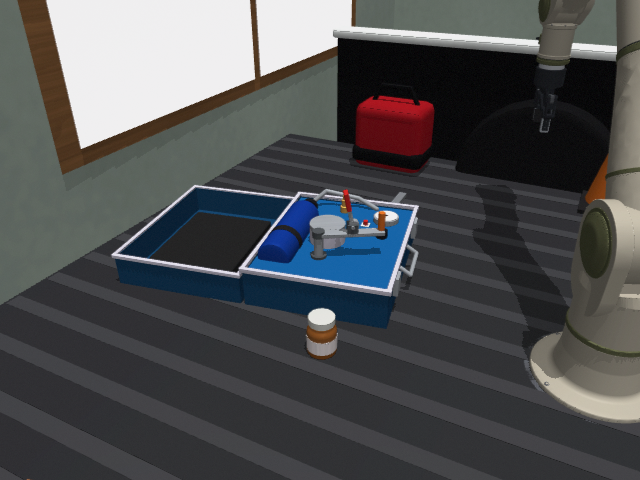

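The scene view shows the kit with rim corners near (283,220), (137,342), (270,460) and (404,292). The peg is at (243,240–258), the lever leans upright around (281,230) to (276,262), and the post is at (314,272). In the side view the peg is at (382,212–234) and the post top at (318,230).

```bash
cat >> h.py <<'E'
def kitfit(c):
    from scipy.optimize import least_squares
    px=np.array([[283,220],[137,342],[270,460],[404,292]],float)
    k=np.array([[-.16,.2,.098],[-.16,-.2,.098],[.16,-.2,.098],[.16,.2,.098]])
    f=lambda p:(proj(c,W(p,k))-px).ravel()
    r=least_squares(f,[.6,-.0,0.]); return r.x,r.fun
def W(p,k):
    k=np.atleast_2d(k); s,co=np.sin(p[2]),np.cos(p[2]); return np.c_[p[0]+co*k[:,0]-s*k[:,1],p[1]+s*k[:,0]+co*k[:,1],k[:,2]]
E
python3 - <<'E'
from h import *
s=load('s1.png');d=load('d1.png')
p,f=kitfit(s);print(p,f)
post=W(p,[.02,.09,.146]);print('post',post,proj(s,post),proj(d,post))
print('pegtop',atz(s,243,241,.19),atz(d,382,213,.19),'pegbase',atz(s,244,258,.146),atz(d,382,234,.146))
pt=.5*(atz(s,243,241,.19)+atz(d,382,213,.19)); v=pt-post[0]; print(np.hypot(*v[:2]))
def loc(v): return np.array([np.cos(p[2])*v[0]+np.sin(p[2])*v[1],-np.sin(p[2])*v[0]+np.cos(p[2])*v[1]])
l=loc(v);print('angle',np.arctan2(-l[0],-l[1]))
print('leverend',atz(s,281,230,.24),atz(d,347,191,.24),'coupler',atz(s,227,382,.087),loc(atz(s,227,382,.087)-p[[0,1,1]]))
pk=W(p,[[-.16,.2,.098],[-.16,-.2,.098],[.16,-.2,.098],[.16,.2,.098]]);print(proj(d,pk));print(W(p,[.02,-.05,.168]))
I=[cv2.resize(cv2.imread('pics/s1.png')[200:320,200:360],None,fx=4,fy=4,interpolation=3),cv2.resize(cv2.imread('pics/d1.png')[170:270,290:430],None,fx=4,fy=4,interpolation=3)]
cv2.imwrite('pics/c1.png',I[0])
E
```

```text
[ 0.6038309  -0.11545631  0.19296336] [ 0.41433777 -1.61606231 -0.64144906  0.6408007  -1.09025099  1.20975785
  1.79839809 -2.2925601 ]
post [[ 0.60620058 -0.02329133  0.146     ]] [[315.62231348 274.70278742]] [[314.55662032 231.95257386]]
pegtop [ 0.48219375 -0.09700915  0.19      ] [ 0.47669561 -0.09377993  0.19      ] pegbase [ 0.48407964 -0.10248158  0.146     ] [ 0.46926197 -0.08077715  0.146     ]
0.14582842645632985
angle 1.246570769986432
leverend [ 0.5455479  -0.05202479  0.24      ] [ 0.54803022 -0.06459599  0.24      ] coupler [ 0.64816653 -0.25880018  0.087     ] [ 0.01602399 -0.14918561]
[[384.95656771 289.62947684]
 [412.57681133 205.17580678]
 [296.02257054 191.67910817]
 [237.86275898 267.00503947]]
[[ 0.63304811 -0.16069297  0.168     ]]
```

View pics/c1.png

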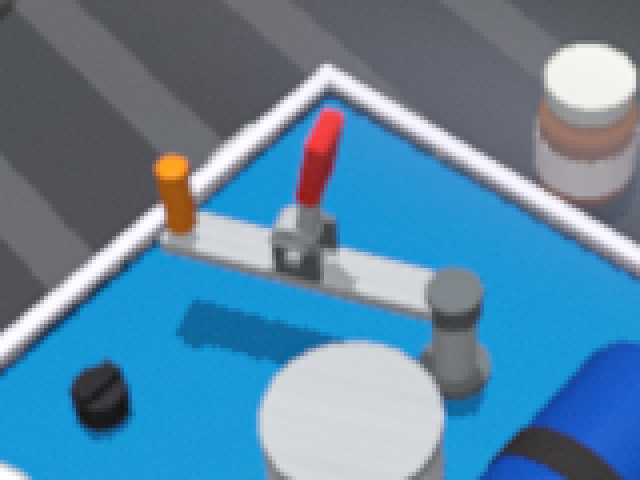

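```bash
cat >> h.py <<'E'
def strapk(r,th,z): return [.02-r*np.sin(th),.09-r*np.cos(th),z]
def fing(p,th,s,r=.142,z=.162):   # finger behind the peg by s, tangentially
    k=np.array(strapk(r,th,z)); k[:2]+=s*np.array([-np.cos(th),np.sin(th)]); return W(p,k)[0]
E
python3 - <<'E'
from h import *
from scipy.optimize import least_squares
s=load('s1.png');d=load('d1.png')
px=np.array([[283,220],[137,342],[270,460],[404,292]],float)
k=np.array([[-.16,.2,.098],[-.16,-.2,.098],[.16,-.2,.098],[.16,.2,.098]])
def f(q):
    pg=W(q,[strapk(.14,q[3],.19),strapk(.14,q[3],.146)])
    return np.r_[(proj(s,W(q,k))-px).ravel(),(proj(s,pg)-[[243,240],[245,258]]).ravel(),(proj(d,pg)-[[382,213],[382,234]]).ravel(),(proj(d,W(q,[.02,.09,.150]))-[[318,231]]).ravel()]
r=least_squares(f,[.604,-.115,.19,1.25]);q=r.x;print(q.round(4),r.fun.round(1))
np.save('q.npy',q)
print('peg',W(q,strapk(.14,q[3],.168)))
for S in(.045,.023):print(S,fing(q,q[3],S))
a=q[2]-q[3];print('push dir yaw',a,'tool x yaw target',a+np.pi/2)
print(status.read_state()['eef_pos'])
E
```

```text
[ 0.6007 -0.1167  0.1989  1.2417] [-1.5 -2.1 -2.1  0.6 -2.   0.1 -0.1 -3.5  0.7  0.3  1.4 -2.6 -1.9 -0.7
 -2.8 -4.  -1.7 -0.5]
peg [[ 0.48159332 -0.0950763   0.168     ]]
0.045 [ 0.4571962  -0.05721101  0.162     ]
0.023 [ 0.46827903 -0.0762155   0.162     ]
push dir yaw -1.0428442281703918 tool x yaw target 0.5279520986245048
[ 0.24563301 -0.68176905  0.2306389 ]
```

>>> {"fn": "play_rows", "kwargs": {"increments": "0 0 0 0.12 0 0 0; 0 0 0 0.12 0 0 0; 0 0.05 0.15 0 0 0 0.6; 0 0.05 0.15 0 0 0 0.6; 0 0.05 0.15 0 0 0 0; 0 0.05 0.15 0 0 0 0; 0 0.05 0.15 0 0 0 0; 0 0.05 0.15 0 0 0 0; 0 0.05 0.15 0 0 0 0; 0 0.05 0.15 0 0 0 0; 0 0.05 0.15 0 0 0 0; 0 0.05 0.15 0 0 0 0"}}

```text
t: 1.35
eef_pos: [0.3959, -0.2303, 0.3034]
tool_rot: [0.0, 0.966, 0.26, 0.0]
force: [1.4, -0.2, -0.0]
finger_gap: -0.0002
```

>>> {"fn": "play_rows", "kwargs": {"increments": "0 0.05 0.15 0 0 0 0; 0 0.05 0.15 0 0 0 0; 0 0.05 0.15 0 0 0 0; 0 0 0 0 0 0 0; 0 0 0 0 0 0 0"}}

```text
t: 1.85
eef_pos: [0.4408, -0.0962, 0.3032]
tool_rot: [-0.0, 0.965, 0.261, -0.0]
force: [0.5, -0.3, -0.3]
finger_gap: 0.0001
```

Run:
```python
from h import *
c=grab('wrist','w2.png'); st=status.read_state(); print(st['eef_pos'],st['joints'].round(2),st['tool_rot'],st['finger_gap'],st['force'])
```

```text
[ 0.44045526 -0.09737651  0.30313783] [ 0.34  0.19 -0.29  2.1   0.07  0.86 -1.04] [ 7.06150780e-05  9.65572642e-01  2.60133349e-01 -3.29160211e-04] 7.861829064782582e-05 [-0.70568309  0.17036144  0.37361455]
```

View pics/w2.png

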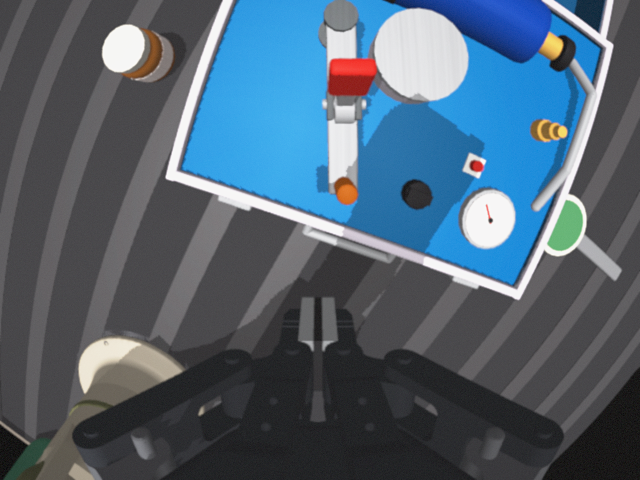

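Wrist view: peg top at (347,190), post (341,15), visible rim corners (170,178), (520,297) and (610,44). The lever's red grip is at (352,75), nearly upright. The fingertips are shut at (318,305), clear of everything.

```bash
cat >> h.py <<'E'
def fproj(c,P):
    K=np.array(c['intrinsics']);R=cv2.Rodrigues(np.array(c['rvec'],float))[0];X=np.atleast_2d(P)@R.T+np.array(c['tvec']).ravel()
    n=np.hypot(X[:,0],X[:,1]);a=np.arctan2(n,X[:,2]);return np.c_[K[0,2]+K[0,0]*a*X[:,0]/n,K[1,2]+K[1,1]*a*X[:,1]/n]
E
python3 - <<'E'
from h import *
from scipy.optimize import least_squares
s=load('s1.png');d=load('d1.png');w=load('w2.png')
px=np.array([[283,220],[137,342],[270,460],[404,292]],float)
k=np.array([[-.16,.2,.098],[-.16,-.2,.098],[.16,-.2,.098],[.16,.2,.098]])
def f(q):
    pg=W(q,[strapk(.14,q[3],.19),strapk(.14,q[3],.146)])
    return np.r_[(proj(s,W(q,k))-px).ravel(),(proj(s,pg)-[[243,240],[245,258]]).ravel(),(proj(d,pg[:1])-[[382,213]]).ravel(),(fproj(w,W(q,k[:3]))-[[170,178],[520,297],[610,44]]).ravel(),(fproj(w,pg[:1])-[[347,190]]).ravel()]
r=least_squares(f,[.604,-.115,.19,1.25],loss='soft_l1');q=r.x;print(q.round(4),f(q).round(1))
np.save('q.npy',q)
print('tcp',fproj(w,[status.read_state()['eef_pos']]))
print('peg',W(q,strapk(.14,q[3],.168)))
for S in(.045,.023):print(S,fing(q,q[3],S))
e=status.read_state()['eef_pos'];print((fing(q,q[3],.045)-e)/.3)
E
```

```text
[ 0.5989 -0.1162  0.1914  1.2222] [-1.  -2.6 -2.2 -1.2 -3.7 -1.1 -0.2 -3.5  0.2  0.5  1.  -2.5 -1.6 -0.8
  0.5 -6.1  0.2 -4.7  0.6 -0.7  0.1  0.9]
tcp [[320.27971051 317.11174218]]
peg [[ 0.48132057 -0.09596316  0.168     ]]
0.045 [ 0.45647108 -0.05839318  0.162     ]
0.023 [ 0.46778104 -0.07726339  0.162     ]
[ 0.05338605  0.12994442 -0.47045943]
```

>>> {"fn": "play_rows", "kwargs": {"increments": "0 0.053 0.13 0 0 0 0; 0 0 0 0 0 0 0; 0 0 0 -0.12 0 0 0; 0 0 0 -0.12 0 0 0; 0 0 0 -0.12 0 0 0; 0 0 0 -0.1 0 0 0; 0 0 0 0 0 0 0; 0 0 0 0 0 0 0"}}

```text
t: 2.7
eef_pos: [0.4564, -0.0591, 0.1655]
tool_rot: [-0.0, 0.966, 0.259, -0.001]
force: [0.9, 0.5, 1.1]
finger_gap: 0.0001
```

Run:
```python
from h import *
grab('scene','s2.png'); I=cv2.imread('pics/s2.png')[150:350,150:410]; J=cv2.imread
grab('wrist','w3.png'); w=cv2.imread('pics/w3.png')
cv2.imwrite('pics/c2.png',np.hstack([cv2.resize(I,(390,300),interpolation=3),cv2.resize(w,(400,300))]))
st=status.read_state(); print(st['eef_pos'],st['joints'].round(2),st['force'])
q=np.load('q.npy'); e=st['eef_pos']
# plan increments for push from current angle to 0
S=.0225; N=25; ths=np.linspace(q[3],0,N+1); P=[e]+[fing(q,t,S) for t in ths]
D=np.diff(np.array(P),axis=0)/.3
for r in D: print(r[:2].round(3))
```

```text
[ 0.45733709 -0.05874141  0.16662207] [ 0.2   0.4  -0.26  2.24  0.21  0.52 -1.27] [-0.7320723  -0.41046219 -0.09487299]
[ 0.036 -0.063]
[ 0.009 -0.022]
[ 0.01  -0.021]
[ 0.011 -0.021]
[ 0.012 -0.02 ]
[ 0.013 -0.019]
[ 0.014 -0.019]
[ 0.015 -0.018]
[ 0.016 -0.017]
[ 0.017 -0.016]
[ 0.018 -0.016]
[ 0.018 -0.015]
[ 0.019 -0.014]
[ 0.02  -0.013]
[ 0.02  -0.012]
[ 0.021 -0.011]
[ 0.021 -0.01 ]
[ 0.022 -0.009]
[ 0.022 -0.008]
[ 0.022 -0.007]
[ 0.023 -0.005]
[ 0.023 -0.004]
[ 0.023 -0.003]
[ 0.023 -0.002]
[ 0.023 -0.001]
[0.023 0.   ]
```

View pics/c2.png

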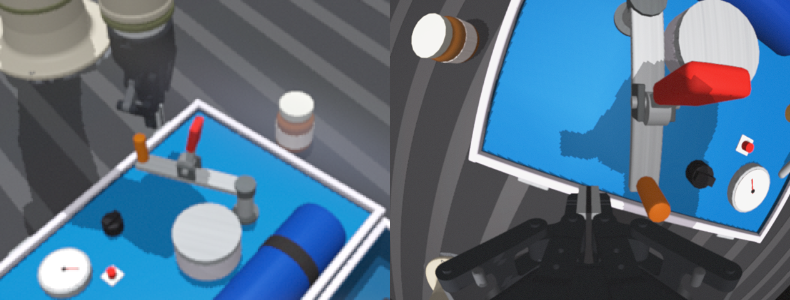

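The finger stands on the front (+y) side of the peg, at strap-top height and clear. Starting the push.

>>> {"fn": "play_rows", "kwargs": {"increments": "0 0.018 -0.03 0 0 0 0; 0 0.017 -0.03 0 0 0 0; 0 0.009 -0.022 0 0 0 0.28; 0 0.01 -0.021 0 0 0 0.28; 0 0.011 -0.021 0 0 0 0.28; 0 0.012 -0.02 0 0 0 0.28; 0 0.013 -0.019 0 0 0 0.28; 0 0.014 -0.019 0 0 0 0.28; 0 0 0 0 0 0 0"}}

```text
t: 3.7
eef_pos: [0.4888, -0.1142, 0.1658]
tool_rot: [0.0, 0.926, 0.379, 0.001]
force: [-1.0, -0.1, 0.7]
finger_gap: -0.0004
```

Run:
```python
from h import *
grab('wrist','w4.png'); grab('scene','s3.png')
a=cv2.imread('pics/s3.png')[150:350,150:410]
cv2.imwrite('pics/c3.png',np.hstack([cv2.resize(a,(390,300),interpolation=3),cv2.resize(cv2.imread('pics/w4.png'),(400,300))]))
st=status.read_state(); print(st['eef_pos'],st['joints'].round(2),st['force'])
q=np.load('q.npy');print(fing(q,q[3]*20/26,.0225))
```

```text
[ 0.488039   -0.11345697  0.16561253] [ 0.36  0.45 -0.34  2.16  0.27  0.58 -0.96] [-0.19838813 -0.10405867  0.67269691]
[ 0.48825415 -0.11268919  0.162     ]
```

View pics/c3.png

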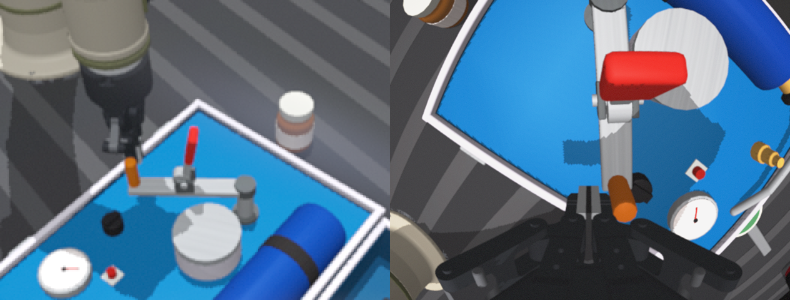

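The strap is turning with the finger, the lever is still up, and j7 has room. Continuing along the arc.

>>> {"fn": "play_rows", "kwargs": {"increments": "0 0.015 -0.018 0 0 0 0.35; 0 0.016 -0.017 0 0 0 0.35; 0 0.017 -0.016 0 0 0 0.35; 0 0.018 -0.016 0 0 0 0.35; 0 0.018 -0.015 0 0 0 0.35; 0 0.019 -0.014 0 0 0 0.35; 0 0.02 -0.013 0 0 0 0.35; 0 0.02 -0.012 0 0 0 0.35; 0 0.021 -0.011 0 0 0 0.35; 0 0.021 -0.01 0 0 0 0.35; 0 0.022 -0.009 0 0 0 0.35; 0 0 0 0 0 0 0"}}

```text
t: 5.0
eef_pos: [0.5502, -0.1584, 0.1653]
tool_rot: [0.0, 0.779, 0.627, 0.0]
force: [-0.1, 0.0, -0.7]
finger_gap: -0.0001
```

Run:
```python
from h import *
grab('wrist','w5.png'); grab('scene','s4.png')
a=cv2.imread('pics/s4.png')[150:350,150:410]
cv2.imwrite('pics/c4.png',np.hstack([cv2.resize(a,(390,300),interpolation=3),cv2.resize(cv2.imread('pics/w5.png'),(400,300))]))
st=status.read_state(); e=st['eef_pos'];print(e,st['joints'].round(2),st['force'])
q=np.load('q.npy')
for t in(.4,.3,.2,.1,0):print(t,fing(q,t,.0225),((fing(q,t,.0225)-e)/.3).round(3))
```

```text
[ 0.54972744 -0.15799242  0.16529065] [ 0.52  0.54 -0.5   1.99  0.39  0.7  -0.43] [-0.40046204  0.58659786  0.38879945]
0.4 [ 0.54997916 -0.15825073  0.162     ] [ 0.001 -0.001 -0.011]
0.3 [ 0.56363971 -0.16271388  0.162     ] [ 0.046 -0.016 -0.011]
0.2 [ 0.57767759 -0.16579095  0.162     ] [ 0.093 -0.026 -0.011]
0.1 [ 0.59195253 -0.1674512   0.162     ] [ 0.141 -0.032 -0.011]
0 [ 0.6063219  -0.16767804  0.162     ] [ 0.189 -0.032 -0.011]
```

View pics/c4.png

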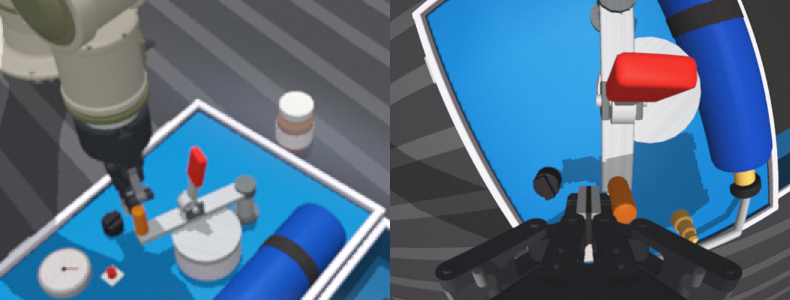

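>>> {"fn": "play_rows", "kwargs": {"increments": "0 0.023 -0.008 0 0 0 0.33; 0 0.023 -0.008 0 0 0 0.33; 0 0.023 -0.006 0 0 0 0.33; 0 0.023 -0.005 0 0 0 0.33; 0 0.024 -0.003 0 0 0 0.33; 0 0.024 -0.003 0 0 0 0.33; 0 0.016 -0.001 0 0 0 0.33; 0 0.012 0 0 0 0 0.33; 0 0 0 0 0 0 0"}}

```text
t: 6.0
eef_pos: [0.6001, -0.1681, 0.1651]
tool_rot: [-0.0, 0.641, 0.768, -0.0]
force: [-0.8, -0.7, -0.7]
finger_gap: 0.0001
```

>>> {"fn": "play_rows", "kwargs": {"increments": "0 0.006 0 0 0 0 0; 0 0.006 0 0 0 0 0; 0 0 0 0 0 0 0"}}

```text
t: 6.3
eef_pos: [0.6038, -0.168, 0.1652]
tool_rot: [-0.0, 0.641, 0.768, -0.0]
force: [-2.1, 0.4, -0.6]
finger_gap: -0.0
```

>>> {"fn": "play_rows", "kwargs": {"increments": "0 0.006 0.001 0 0 0 0; 0 0.004 0.001 0 0 0 0; 0 0 0 0 0 0 0"}}

```text
t: 6.6
eef_pos: [0.6049, -0.1679, 0.1651]
tool_rot: [-0.001, 0.641, 0.768, -0.002]
force: [-8.8, 0.3, 5.4]
finger_gap: 0.0004
```

The force rises near the predicted home, so this should be the stop. One more millimetre and a hold to confirm.

>>> {"fn": "play_rows", "kwargs": {"increments": "0 0.003 0 0 0 0 0; 0 0 0 0 0 0 0; 0 0 0 0 0 0 0; 0 0 0 0 0 0 0"}}

```text
t: 7.0
eef_pos: [0.6049, -0.1679, 0.1651]
tool_rot: [-0.002, 0.641, 0.768, -0.002]
force: [-12.0, 0.6, 7.0]
finger_gap: -0.0002
```

Run:
```python
from h import *
grab('wrist','w6.png'); grab('scene','s5.png')
a=cv2.imread('pics/s5.png')[150:350,150:410]
cv2.imwrite('pics/c5.png',np.hstack([cv2.resize(a,(390,300),interpolation=3),cv2.resize(cv2.imread('pics/w6.png'),(400,300))]))
st=status.read_state(); e=st['eef_pos'];print(e,st['joints'].round(2),st['force'])
```

```text
[ 0.60494526 -0.16783628  0.16505717] [ 0.57  0.63 -0.6   1.86  0.48  0.81 -0.1 ] [-11.32737154   1.58306371   7.18357411]
```

View pics/c5.png

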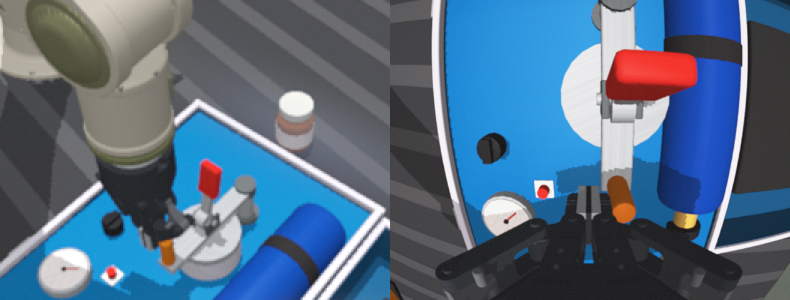

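The strap lies across the lid centre against its stop: 12 N and no further movement. The lever is still upright. Next I back off, rise, and plan the lever path.

Run:
```python
from h import *
q=np.load('q.npy');e=status.read_state()['eef_pos']
def lev(a,r=.058,t=.0055,over=0):
    y=r*np.sin(a)-t*np.cos(a)-.011; z=.162+r*np.cos(a)+t*np.sin(a)-over
    return W(q,[.02,.015+y,z])[0]
st=W(q,[.02,.015-.034,.220])[0]; print('standoff',st)
b=e+np.r_[W(q,[-.03,0,0])[0]-W(q,[0,0,0])[0]]; print('back',((b-e)/.3).round(3)); up=b.copy();up[2]=.30
print('up',(.30-b[2])/.3); h=st.copy();h[2]=.30; print('over',((h-up)/.3).round(3))
A=np.arange(0,1.4501,.1); P=[st]+[lev(a) for a in A]+[lev(1.45),lev(1.45,over=.004)]
for x,d in zip(P[1:],np.diff(np.array(P),axis=0)/.3): print(x.round(4),d.round(3))
```

```text
standoff [ 0.62213481 -0.13100104  0.22      ]
back [-0.098 -0.019  0.   ]
up 0.449809447562927
over [0.155 0.142 0.   ]
[ 0.6188 -0.1138  0.22  ] [-0.011  0.057  0.   ]
[ 0.6177 -0.1081  0.2203] [-0.004  0.019  0.001]
[ 0.6166 -0.1024  0.2199] [-0.004  0.019 -0.001]
[ 0.6155 -0.0968  0.219 ] [-0.004  0.019 -0.003]
[ 0.6144 -0.0912  0.2176] [-0.004  0.018 -0.005]
[ 0.6134 -0.0859  0.2155] [-0.003  0.018 -0.007]
[ 0.6124 -0.0807  0.213 ] [-0.003  0.017 -0.009]
[ 0.6115 -0.0759  0.2099] [-0.003  0.016 -0.01 ]
[ 0.6106 -0.0713  0.2064] [-0.003  0.015 -0.012]
[ 0.6098 -0.0672  0.2024] [-0.003  0.014 -0.013]
[ 0.609  -0.0634  0.198 ] [-0.002  0.012 -0.015]
[ 0.6084 -0.0601  0.1932] [-0.002  0.011 -0.016]
[ 0.6079 -0.0573  0.1881] [-0.002  0.009 -0.017]
[ 0.6074 -0.055   0.1828] [-0.001  0.008 -0.018]
[ 0.6071 -0.0532  0.1773] [-0.001  0.006 -0.018]
[ 0.6069 -0.0525  0.1744] [-0.     0.002 -0.009]
[ 0.6069 -0.0525  0.1704] [ 0.     0.    -0.013]
```

>>> {"fn": "play_rows", "kwargs": {"increments": "0 -0.05 -0.01 0 0 0 0; 0 -0.05 -0.01 0 0 0 0; 0 0 0 0.12 0 0 0; 0 0 0 0.12 0 0 0; 0 0 0 0.12 0 0 0; 0 0 0 0.09 0 0 0; 0 0 0 0 0 0 0"}}

```text
t: 7.8
eef_pos: [0.5802, -0.1736, 0.3046]
tool_rot: [0.003, 0.641, 0.768, 0.002]
force: [0.1, 0.7, 1.1]
finger_gap: -0.0002
```

>>> {"fn": "play_rows", "kwargs": {"increments": "0 0.07 0.07 0 0 0 0; 0 0.07 0.072 0 0 0 0; 0 0 0 -0.1 0 0 0; 0 0 0 -0.1 0 0 0; 0 0 0 -0.08 0 0 0; 0 0 0 0 0 0 0; 0 0 0 0 0 0 0"}}

```text
t: 8.5
eef_pos: [0.62, -0.1308, 0.2162]
tool_rot: [-0.0, 0.64, 0.768, 0.0]
force: [0.5, 0.0, -0.3]
finger_gap: 0.0003
```

Run:
```python
from h import *
grab('wrist','w7.png'); grab('side','d2.png')
a=cv2.imread('pics/d2.png')[120:280,270:478]
cv2.imwrite('pics/c6.png',np.hstack([cv2.resize(a,(390,300),interpolation=3),cv2.resize(cv2.imread('pics/w7.png'),(400,300))]))
st=status.read_state(); e=st['eef_pos'];print(e,st['joints'].round(2),st['force'])
```

```text
[ 0.620689   -0.13086488  0.21755488] [ 0.54  0.58 -0.64  1.8   0.43  0.9  -0.12] [ 0.3245144  -0.50852713  1.0899281 ]
```

View pics/c6.png

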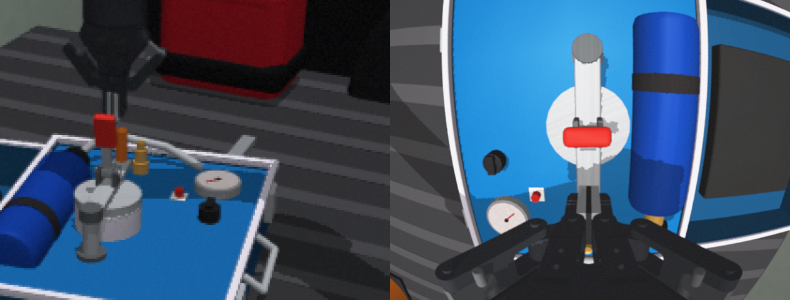

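The finger is centred behind the upright lever in both views, the strap still lies straight across the lid, and the coupler is untouched. Now pushing the lever.

>>> {"fn": "play_rows", "kwargs": {"increments": "0 -0.006 0.028 0 0 0 0; 0 -0.005 0.028 0 0 0 0; 0 -0.004 0.019 0.001 0 0 0; 0 -0.004 0.019 -0.001 0 0 0; 0 -0.004 0.019 -0.003 0 0 0; 0 -0.004 0.018 -0.005 0 0 0; 0 -0.003 0.018 -0.007 0 0 0; 0 -0.003 0.017 -0.009 0 0 0; 0 0 0 0 0 0 0"}}

```text
t: 9.5
eef_pos: [0.6103, -0.081, 0.2096]
tool_rot: [0.001, 0.64, 0.768, 0.0]
force: [0.5, -0.8, 2.7]
finger_gap: -0.0002
```

>>> {"fn": "play_rows", "kwargs": {"increments": "0 -0.003 0.016 -0.01 0 0 0; 0 -0.003 0.015 -0.012 0 0 0; 0 -0.003 0.014 -0.013 0 0 0; 0 -0.002 0.012 -0.015 0 0 0; 0 -0.002 0.011 -0.016 0 0 0; 0 -0.002 0.009 -0.017 0 0 0; 0 0 0 0 0 0 0"}}

```text
t: 10.2
eef_pos: [0.6058, -0.0579, 0.1841]
tool_rot: [0.0, 0.64, 0.768, 0.0]
force: [0.4, -0.8, 0.7]
finger_gap: -0.0
```

>>> {"fn": "play_rows", "kwargs": {"increments": "0 -0.001 0.008 -0.015 0 0 0; 0 -0.001 0.005 -0.012 0 0 0; 0 0 0 -0.006 0 0 0; 0 0 0 0 0 0 0"}}

```text
t: 10.6
eef_pos: [0.6051, -0.0545, 0.1744]
tool_rot: [0.0, 0.641, 0.768, 0.0]
force: [1.1, -2.1, 2.4]
finger_gap: 0.0002
```

>>> {"fn": "play_rows", "kwargs": {"increments": "0 0 0 -0.006 0 0 0; 0 0 0 -0.003 0 0 0; 0 0 0 0 0 0 0"}}

```text
t: 10.9
eef_pos: [0.6053, -0.0543, 0.1733]
tool_rot: [0.001, 0.641, 0.768, 0.0]
force: [-2.6, -3.2, 18.4]
finger_gap: 0.0001
```

The force rose to 18 N at the predicted end height, so the lever is on its stop. I hold briefly, then retreat upward.

>>> {"fn": "play_rows", "kwargs": {"increments": "0 0 0 -0.001 0 0 0; 0 0 0 0 0 0 0; 0 0 0 0 0 0 0"}}

```text
t: 11.2
eef_pos: [0.6053, -0.0543, 0.1733]
tool_rot: [0.001, 0.641, 0.768, 0.0]
force: [-4.4, -3.6, 21.3]
finger_gap: 0.0001
```

>>> {"fn": "play_rows", "kwargs": {"increments": "0 0 0 0.03 0 0 0; 0 0 0 0.1 0 0 0; 0 0 0 0.12 0 0 0; 0 0 0 0.12 0 0 0; 0 -0.12 -0.08 0.02 0 0 0; 0 -0.12 -0.08 0.02 0 0 0; 0 -0.12 -0.08 0 0 0 0; 0 0 0 0 0 0 0; 0 0 0 0 0 0 0"}}

```text
t: 12.1
eef_pos: [0.4962, -0.1265, 0.2945]
tool_rot: [0.0, 0.641, 0.767, -0.0]
force: [0.9, 0.8, -0.5]
finger_gap: -0.0002
```

Run:
```python
from h import *
s=grab('scene','s6.png'); d=grab('side','d3.png');grab('wrist','w8.png')
q=np.load('q.npy')
a=cv2.imread('pics/d3.png')[160:280,290:446];b=cv2.imread('pics/s6.png')[230:390,180:388]
cv2.imwrite('pics/c7.png',np.hstack([cv2.resize(a,(390,300),interpolation=3),cv2.resize(b,(390,300),interpolation=3)]))
u=np.array([np.sin(1.45),np.cos(1.45)]);P=W(q,[strapk(.14,0,.19),[.02,.015+.082*u[0],.162+.082*u[1]+.0055]])
pd=proj(d,P);ps=proj(s,P);print('pegtop, leverend predicted in crop L',((pd-[290,160])*2.5).round(),'R',((ps-[180,230])*1.875).round()+[390,0])
st=status.read_state();print(st['t'],st['eef_pos'],st['force'])
```

```text
pegtop, leverend predicted in crop L [[108.  72.]
 [ 64. 152.]] R [[542. 149.]
 [645.  58.]]
12.25 [ 0.49773835 -0.12506934  0.2942443 ] [-0.46837273  0.39216495 -0.35852595]
```

View pics/c7.png

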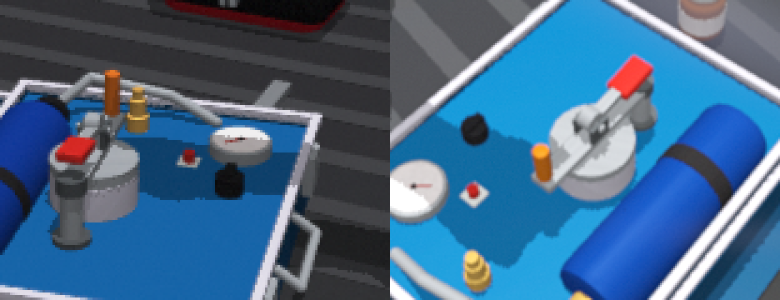

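The peg top shows at (112,72) and (541,147), against (108,72) and (542,149) predicted for the home position. The lever lies level along the strap, the coupler and lid are unmoved, and the gripper is clear. Handing in.

```bash
python3 -c "
from plant import order; print(order.job_done())"
```

```text
the job is handed in; nothing more can be done
None
```

The clamp is closed and the job is handed in; no verdict was reported. I pushed the strap home by its peg with the shut fingers. It stopped firmly at about 12 N with the lever still up. I then backed off, pushed the lever down from its outer side until it stopped at about 21 N, and retreated.

**Final pictures:** the peg is within about 2 px of its predicted home position in the side and scene views. The lever lies level along the strap.

**Loose things and robot:** the lid and coupler look unmoved. The jar, partly cut off in the last view, was never approached. I did not check the magnifier in the last pictures, but it was never approached either. The gripper is clear at z ≈ 0.29 m with no contact force, at t = 12.3 s.

**Disagreements:** the kit pose fit left up to about 6 px at one rim corner in the wrist view. The first long move ended about 45 mm short, and I corrected it before any contact. Neither affected the result.

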